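# Tap test along a cello tailpiece

### The job

A cello tailpiece lies on a springy test rack for a tap test. With a fingertip, gently tap the four white dots along it one after the other, from the wide end (string keyholes) to the narrow end, just hard enough for the tailpiece to dip a little on its springs, and come up clear of it after each one. Touch only the dots: leave the tailpiece lying where it is, do not touch the sensor on its narrow end or the rack, and disturb nothing else on the bench.

Things in the scene. Friction and masses are not known exactly. Their poses are not given: they have to be found in the camera images.
- tailpiece: Cello tailpiece of brown wood lying loose, face up, on the rack: 235 mm long, 59 mm wide near its wide end (four dark keyholes), 38 mm near the narrow end, 18 mm thick along the middle, its top arched down to both edges; about 85 g. Origin: mid length and width on its flat underside, about 132 mm above the table; y along it to the wide end, z up. The dots lie at y = +60, +20, -20, -60 mm, tops at z = 20 mm.
- grate (a joint): How far the rack's wire grate has sunk on its coil springs, in m: about 0 at rest with the tailpiece on it. Pressed, grate and tailpiece sink level by about 1.7 mm for each newton and come back when let go; the springs bottom out at 18 mm (over 10 N).
- dot_1: A flat round white dot, 10 mm across and 2 mm thick, stuck on the tailpiece's middle line, nearest the wide end (the first). Origin: the centre of its top face, z up when it lies level, about 152 mm above the table; x and y as for the tailpiece. It dips with the tailpiece when tapped.
- dot_2: A flat round white dot, 10 mm across and 2 mm thick, stuck on the tailpiece's middle line, second from the wide end, 40 mm from the first. Origin: the centre of its top face, z up when it lies level, about 152 mm above the table; x and y as for the tailpiece. It dips with the tailpiece when tapped.
- dot_3: A flat round white dot, 10 mm across and 2 mm thick, stuck on the tailpiece's middle line, third from the wide end, 40 mm from the second. Origin: the centre of its top face, z up when it lies level, about 152 mm above the table; x and y as for the tailpiece. It dips with the tailpiece when tapped.
- dot_4: A flat round white dot, 10 mm across and 2 mm thick, stuck on the tailpiece's middle line, nearest the narrow end (the last), 40 mm from the third. Origin: the centre of its top face, z up when it lies level, about 152 mm above the table; x and y as for the tailpiece. It dips with the tailpiece when tapped.
- sensor: Small aluminium vibration sensor, a 10 mm cube with a 9 mm brass socket pointing away along the tailpiece, stuck on the tailpiece's narrow end, 38 mm beyond the last dot; it stands 8 mm higher than the dots. Origin: middle of its foot. Not to be touched.
- rack: Fixed test rack: frame of 12 mm black rods, 268 x 388 mm over its corner blocks (tops 132 mm high), on four legs; inside it a dark wire grate, 170 x 300 mm, 118 mm high, on coil springs, with two dark rests that carry the tailpiece. Origin: on the table under its centre; y along its long side (the tailpiece lies within 6 degrees of it, wide end to +y), x across.
- microphone: Black measuring microphone on a desk stand (round base 94 mm across) beyond the rack's +x long side; its thin barrel reaches in over the frame and points at the tailpiece: highest point 0.21 m above the table, nose 0.165 m high and at least 60 mm beside the tailpiece's middle line. Origin: middle of its foot. A bystander.
- hammer: Small test hammer, 170 mm long, pale wooden grip, steel head with a red tip, lying on the table beside the rack on its -x side. Origin: on the table, under the middle. A bystander: the job is done with the fingers.
- glue_bottle: Small black bottle with a white nozzle, 34 mm across, 82 mm high, standing under the grate. Origin: middle of its foot. A bystander.
- tin: Flat yellow lidded tin, 69 x 99 x 24 mm, on the left. Origin: middle of its underside. A bystander.
- spare_tailpiece: A second, black tailpiece without dots, same size, lying on the table on the left. Origin: middle of its underside. A bystander.
- wood_blank: Pale pointed wooden offcut, 190 x 34 x 12 mm, on the table on the right. Origin: on its underside. A bystander.
- brush_cup: White cup with brushes and pencils, 76 mm across, about 0.18 m high, on the right. Origin: middle of its foot. A bystander.
There are look-alikes about, which are no part of the job. What is meant by the tailpiece is not green, and is the larger of those in its own colour.

How it is judged (in metres and radians):
On the way, in this order (a step that is already met when the one before it is completed fails the run):
1. the first dot (dot_1) is tapped with a fingertip (at least 0.3 N) (contact force between the fingers and dot_1 above 0.3 N), for 0.02 s.
2. the fingers have come clear of the tailpiece after dot_1 (contact force between each of the fingers, the arm and tailpiece below 0.05 N), for 0.1 s.
3. the second dot (dot_2) is tapped with a fingertip (at least 0.3 N) (contact force between the fingers and dot_2 above 0.3 N), for 0.02 s.
4. the fingers have come clear of the tailpiece after dot_2 (all of step 2), for 0.1 s.
5. the third dot (dot_3) is tapped with a fingertip (at least 0.3 N) (contact force between the fingers and dot_3 above 0.3 N), for 0.02 s.
6. the fingers have come clear of the tailpiece after dot_3 (all of step 4), for 0.1 s.
7. the fourth dot (dot_4) is tapped with a fingertip (at least 0.3 N) (contact force between the fingers and dot_4 above 0.3 N), for 0.02 s.
8. the fingers have come clear of the tailpiece after dot_4 (all of step 6), for 0.1 s.
At the end, for the whole second after the job is handed in: All four dots have been tapped in order (at least 0.3 N each), with the fingers off the tailpiece for 0.1 s after each; the tailpiece lies level and at rest on the rack within 8 mm of where it was; the other things are within 20 mm of where they were (distance of tailpiece from where it was at the start of the episode below 0.008 m and angle between tailpiece's own z axis and vertical below 0.05 rad and linear speed of tailpiece below 0.02 m/s and height (world z) of tailpiece between 0.126 and 0.138 m and distance of each of microphone, hammer, glue_bottle, tin, spare_tailpiece, wood_blank, brush_cup from where it was at the start of the episode below 0.02 m); the robot touches nothing.
It fails at once if the tailpiece or a dot is pressed with more than 10 N (contact force between the fingers and tailpiece above 10 N).
It fails at once if the fingers press on the tailpiece beside the dots (on the wood, more than 0.5 N with no dot touched) (contact force between the fingers and tailpiece above 0.5 N and contact force between the fingers and dot_1 below 0.05 N and contact force between the fingers and dot_2 below 0.05 N and contact force between the fingers and dot_3 below 0.05 N and contact force between the fingers and dot_4 below 0.05 N).
It fails at once if the robot touches the sensor (over 0.2 N) or leans on the rack or its grate (over 1 N) (contact force between any of the fingers, the arm and sensor above 0.2 N or contact force between any of the fingers, the arm and rack above 1 N).
It fails at once if the tailpiece is lifted 10 mm, tipped, or pushed 25 mm out of place (height (world z) of tailpiece above 0.142 m or angle between tailpiece's own z axis and vertical above 0.15 rad or distance of tailpiece from where it was at the start of the episode above 0.025 m).
It fails at once if another thing on the bench is moved by more than 20 mm (distance of any of microphone, hammer, glue_bottle, tin, spare_tailpiece, wood_blank, brush_cup from where it was at the start of the episode above 0.02 m).
It also fails if it takes over 42 s, if anything falls off the work surface, if the arm or the gripper's body presses on something with over 40 N, if the wrist force passes 120 N, or if a joint passes its speed limit or range.

### The arm

A 7-joint arm with a two-finger parallel gripper is mounted at the origin on the work surface. World frame = base frame: x ahead of the robot, y to its left, z up, the work surface at z = 0. Lengths are in m, angles in degrees, forces in N, time in s.
With the tool pointing down it reaches from about 0.4 to 0.925 m from the base axis. Payload 4.1 kg.
Tool frame: the origin (TCP) lies midway between the tips of the shut fingers; the grasp point (between the pads) lies 19 mm behind it; y points along the fingers, z is the direction in which the jaws open and shut, and the axes are right-handed (so a half turn about y gives the same grasp; the last joint's range is limited). The gripper opens to 85 mm and grips with 20 to 120 N. Pads are 22 mm wide; open, the fingers measure 114 mm over their backs; the gripper's body (76 mm by 85 mm) begins 54 mm behind the grasp point. The pads swing forward as they close: fully open they stand 13 mm farther back than shut.
Start: joints at [68.239, 22.827, 2.584, 88.041, -1.071, 69.15, -2.905], TCP at [0.18, -0.625, 0.231] pointing down, gripper open.
Joint ranges: [-161.44, 161.44], [-28.35, 127.94], [-78.24, 83.42], [0, 140.83], [-78.03, 258.03], [13.02, 114.36], [-168.23, 168.23]. Speed limits (degrees/s): [147.25, 147.25, 180, 180, 180, 180, 180].

### API

Orientations are given as [roll, pitch, yaw] about the fixed x, y, z axes, in that order (R = Rz(yaw) Ry(pitch) Rx(roll)).
In Python, from workcell import robot gives the robot as it stands. The module is installed in compiled form; this text tells all that it offers.
- The arm moves only by the tool carry_out, never from a script. Its argument "plan" is text: rows parted by semicolons, each of 5 numbers parted by spaces: the finger opening in mm, from 0 to 85.4, then the shift along the tool's x, y, z in mm, then the turn about the tool's y in degrees. A call has 1 to 10 rows; each row is the pose to reach, as a shift and turn from the pose commanded when the call began, along the tool's axes at that moment; what a row does not reach only later rows make up. A row lasts 1/12 s, in which the tool goes at most 41.7 mm and 7.16 degrees, less where a joint would pass 70% of its speed; a pose out of reach is approached as far as the arm can. A call with a gripper value outside its range is refused whole. The fingers move at their own pace and stop on an object; "grip_force" is the grip in N (left out, the last holds). Time passes only in rows, so rows that repeat a pose let the fingers close. It gives the time, the measured TCP pose, the force and the opening at its end, in the units of the state.
- robot.state(): the state, without advancing time (a new reading comes with each control period).
- robot.capture(name): name is "scene" or "top"; returns a dict with "pixels" (400x640x3 uint8, red, green, blue), "range_z" (400x640 float32, m along the optical axis (not along the pixel's ray), 0 where there is no reading), "camera_matrix" (3x3 intrinsics, pixels), "T" (4x4, takes a point from camera to world coordinates). Camera axes: x right, y down, z forward; pixel columns grow to the right and rows downward; lengths in m; the calibration is good to about 2 mm. A picture is of the moment at which its call begins.
- robot.hand_in(): hands the job in, once; it reports no verdict.
The state is a dict: "time_s": time; "qpos": joint angles; "dq": joint speeds; "effort": joint torques, N m; "position": TCP position; "tcp_rot": TCP orientation; "force": force on the tool from outside, world axes, zero at the start; "ft_torque": the same for the moment, N m; "finger_gap": finger opening in m.
Only numpy, scipy, OpenCV 4.12 (cv2) and the standard library are available. Lean on these libraries where they do the work, as an engineer would, in place of code of your own. Each camera call takes 0.05 s, during which the arm holds its last target. There are 200 camera calls.

## Working session

There is one attempt and no reset: what is moved stays moved. The work goes in short steps, Python scripts to look and compute and a tool call to move; the robot and the scene stay as the last step left them, time stands still between calls to the robot, and variables do not carry over. Pictures are saved under pics/ and viewed, about 8 in all and at most 12, crops included, and the job is handed in when it is done.

Besides the shell and the picture viewer there is one more tool, called after "Request:" as name(argument=value, ...) on one line, values as JSON. carry_out: Moves the arm, as the interface text tells. Its arguments: {"type":"object","properties":{"plan":{"type":"string"},"grip_force":{"type":"number"}},"required":["plan"]}

```bash
mkdir -p pics; cat > h.py <<'E'
import numpy as np, cv2
from workcell import robot
def grab(n,tag):
    c=robot.capture(n); cv2.imwrite(f'pics/{tag}.png',c['pixels'][:,:,::-1]); np.savez(f'{tag}.npz',**c); return c
def ray(c,u,v,z):
    T=c['T'];d=T[:3,:3]@np.linalg.solve(c['camera_matrix'],[u,v,1.]);o=T[:3,3];return o+d*(z-o[2])/d[2]
def depthpt(c,u,v):
    r=c['range_z'][int(round(v)),int(round(u))];return (c['T']@np.r_[np.linalg.solve(c['camera_matrix'],[u,v,1.])*r,1])[:3]
E
python3 - <<'E'
from h import *
a=grab('scene','s0');b=grab('top','t0');print(robot.state());print(a['T'].round(3),b['T'].round(3))
print(a['camera_matrix'],b['camera_matrix'])
E
```

```text
{'time_s': 0.1, 'qpos': array([68.23672591, 22.86965367,  2.58031607, 88.1059096 , -1.07180141,
       69.15275932, -2.90422279]), 'dq': array([-0.09250951, -0.09046694,  0.09671945, -0.16477187, -0.1107932 ,
       -0.04287031,  0.06167891]), 'effort': array([ 3.39228216e-03, -4.76267767e+01,  1.36980582e+00, -2.54950726e+01,
        1.19831852e-02,  5.01090559e-03,  7.63198528e-06]), 'position': array([ 0.18002278, -0.62397285,  0.23035322]), 'tcp_rot': array([-9.01039446e+01, -6.86047464e-03, -1.63901957e+02]), 'force': array([-0.03808197,  0.03899647, -0.83563033]), 'ft_torque': array([-0.01401135,  0.06799245,  0.0324714 ]), 'finger_gap': 0.0857599613547821}
[[ 0.563  0.469 -0.681  1.363]
 [ 0.827 -0.309  0.471 -0.642]
 [ 0.011 -0.827 -0.562  0.856]
 [ 0.     0.     0.     1.   ]] [[-0.027 -0.985  0.17   0.201]
 [-1.     0.027 -0.003  0.01 ]
 [-0.002 -0.17  -0.985  1.619]
 [ 0.     0.     0.     1.   ]]
[[447.57821686   0.         318.75818192]
 [  0.         447.57821686 201.99304842]
 [  0.           0.           1.        ]] [[447.78012518   0.         320.37433593]
 [  0.         447.78012518 200.24267724]
 [  0.           0.           1.        ]]
```

View pics/s0.png

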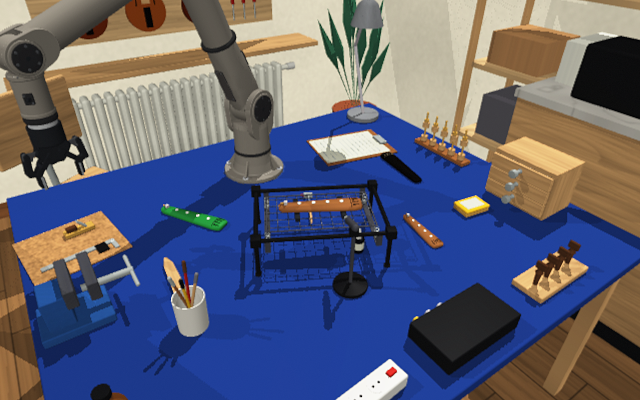

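View pics/t0.png

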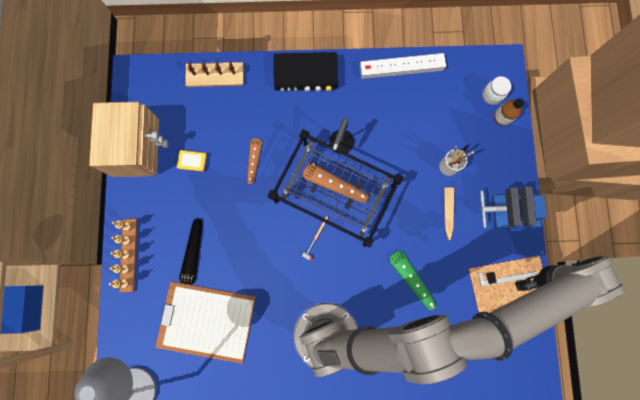

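The target is the brown tailpiece on the rack: top view about (335,183), wide end at (308,172), narrow end with sensor at (366,199); scene view about (320,206). The small brown one at (255,160) and the green one at (413,280) are decoys. Next I locate the dots.

```bash
python3 - <<'E'
from h import *
for tag,box in (('t0',(300,160,375,208)),('s0',(268,192,365,220))):
    c=dict(np.load(tag+'.npz'));x0,y0,x1,y1=box
    p=c['pixels'].astype(int)[y0:y1,x0:x1]; m=(p.min(2)>150)
    n,l,s,ce=cv2.connectedComponentsWithStats(m.astype('uint8'),connectivity=8)
    for k in range(1,n):
        w=np.where(l==k,p.min(2)-100,0);ys,xs=np.mgrid[y0:y1,x0:x1];u=(w*xs).sum()/w.sum();v=(w*ys).sum()/w.sum()
        print(tag,s[k,4],round(u,1),round(v,1),ray(c,u,v,.152).round(4),depthpt(c,u,v).round(4))
    cv2.imwrite(f'pics/c_{tag}.png',cv2.resize(c['pixels'][y0-25:y1+25,x0-25:x1+25,::-1],None,fx=5,fy=5,interpolation=cv2.INTER_CUBIC))
E
```

```text
t0 1 313.0 164.0 [0.579  0.0278 0.152 ] [0.5981 0.0286 0.0778]
t0 12 319.5 175.4 [0.5389 0.0071 0.152 ] [0.5391 0.0071 0.1512]
t0 10 330.1 180.7 [ 0.5198 -0.0279  0.152 ] [ 0.52   -0.028   0.1511]
t0 10 341.0 185.8 [ 0.5014 -0.0638  0.152 ] [ 0.5018 -0.0639  0.1502]
t0 10 351.7 191.0 [ 0.4827 -0.0991  0.152 ] [ 0.483  -0.0992  0.1507]
t0 9 362.1 195.7 [ 0.4659 -0.133   0.152 ] [ 0.464  -0.132   0.1628]
s0 8 307.4 193.0 [ 0.4538 -0.054   0.152 ] [0.2801 0.0584 0.0175]
s0 1 308.0 196.0 [ 0.468  -0.0611  0.152 ] [0.2897 0.0547 0.0118]
s0 7 341.0 200.4 [0.5378 0.0045 0.152 ] [0.5386 0.0038 0.1527]
s0 9 285.2 201.3 [ 0.4555 -0.1292  0.152 ] [ 0.4667 -0.1355  0.1607]
s0 9 313.0 201.9 [ 0.5007 -0.0657  0.152 ] [ 0.5041 -0.068   0.1548]
s0 9 327.0 201.0 [ 0.5187 -0.0304  0.152 ] [ 0.5192 -0.0308  0.1525]
s0 1 364.0 200.0 [0.5719 0.0598 0.152 ] [0.4986 0.1249 0.0868]
s0 7 298.9 202.7 [ 0.4823 -0.1007  0.152 ] [ 0.4824 -0.1008  0.1521]
```

View pics/c_t0.png

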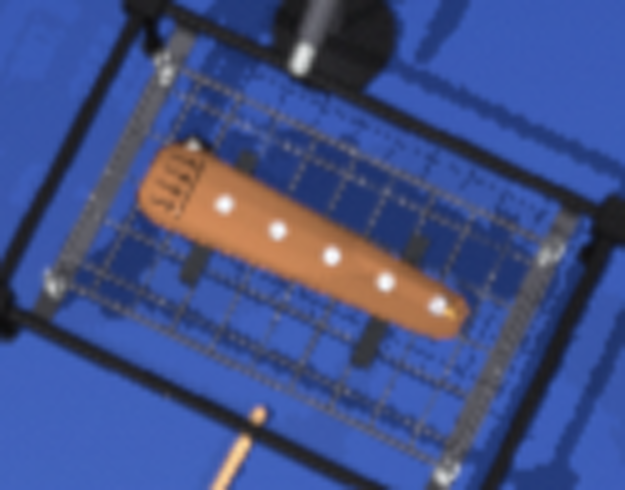

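Both views agree to about 2 mm, with 40 mm spacing and depth height about 0.152, so I average them. Plan: shut the fingers, turn tool x along the tailpiece (turn about -46°), and travel at about z 0.27.

Request:
carry_out(plan="0 0 -10 0 0; 0 -20 -20 -20 -2; 0 -45 -30 -44 -5; 0 -71 -40 -69 -8; 0 -97 -40 -94 -11; 0 -123 -40 -119 -14; 0 -149 -40 -144 -17; 0 -175 -40 -169 -20; 0 -201 -40 -194 -23; 0 -220 -40 -213 -25", grip_force=20)

```text
time_s: 0.93
position: [0.3342, -0.3559, 0.2721]
tcp_rot: [-90.0, 0.0, -138.6]
force: [-0.2, -0.2, 0.0]
finger_gap: -0.0003
```

Request:
carry_out(plan="0 -15 0 -5 -1; 0 -45 0 -16 -3; 0 -80 0 -28 -5; 0 -116 0 -41 -8; 0 -153 0 -54 -11; 0 -190 0 -67 -14; 0 -226 0 -80 -16; 0 -260 0 -92 -18; 0 -286 0 -101 -20; 0 -300 0 -106 -21")

```text
time_s: 1.77
position: [0.4906, -0.0787, 0.2719]
tcp_rot: [-89.9, 0.1, -117.6]
force: [0.4, 0.6, -0.4]
finger_gap: 0.0002
```

```bash
python3 - <<'E'
from h import *
from scipy.spatial.transform import Rotation as R
s=robot.state();r=R.from_euler('xyz',s['tcp_rot'],degrees=True)
print(s['position'],s['tcp_rot'],r.inv().apply(np.array([.5384,.0058,.152])-s['position'])*1e3)
E
```

```text
[ 0.49061512 -0.07872525  0.27191205] [-8.99425568e+01  8.92037222e-02 -1.17619491e+02] [-96.85939233 120.0660974    3.03353128]
```

Request:
carry_out(plan="0 -20 0 1 0; 0 -50 0 2 0; 0 -78 0 3 0; 0 -93 10 3 0; 0 -97 30 3 0; 0 -97 55 3 0; 0 -97 75 3 0; 0 -97 90 3 0; 0 -97 98 3 0; 0 -97 98 3 0")

```text
time_s: 2.6
position: [0.5358, 0.0007, 0.1715]
tcp_rot: [-90.2, -0.1, -118.0]
force: [-0.5, 0.1, 0.4]
finger_gap: 0.0001
```

```bash
python3 - <<'E'
from h import *
s=robot.state();print(s['position'],s['tcp_rot'],s['force'])
for n,tag,(x0,y0,x1,y1) in (('scene','s1',(250,120,390,240)),('top','t1',(280,120,400,220))):
    c=grab(n,tag);cv2.imwrite(f'pics/c_{tag}.png',cv2.resize(c['pixels'][y0:y1,x0:x1,::-1],None,fx=5,fy=5,interpolation=cv2.INTER_CUBIC))
    Ti=np.linalg.inv(c['T'])
    for p in (s['position'],[.5384,.0058,.152]):
        q=c['camera_matrix']@(Ti@np.r_[p,1])[:3];print(tag,(q[:2]/q[2]).round(1))
E
```

```text
[0.53577073 0.00072185 0.17147518] [ -90.17610632   -0.14573366 -118.03388641] [-0.48591963  0.09769756  0.36221277]
s1 [339.8 194.7]
s1 [341.5 200.3]
t1 [321.4 175. ]
t1 [319.8 175.6]
```

View pics/c_s1.png

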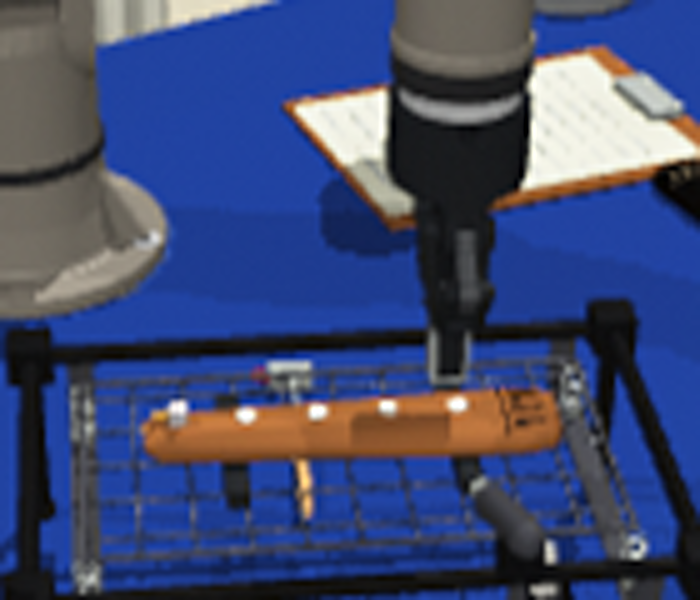

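The shut fingertip shows at about (339,196) in the scene picture. The state predicts (340,195), so they agree. The tip hangs about 5–6 mm short of dot 1 towards dot 2, so I correct along tool x.

Request:
carry_out(plan="0 -3 2 0 0; 0 -6 5 0 0; 0 -6 5 0 0; 0 -6 5 0 0")

```text
time_s: 3.03
position: [0.5401, 0.0082, 0.1686]
tcp_rot: [-90.0, 0.0, -117.9]
force: [-0.2, -0.7, 0.6]
finger_gap: 0.0004
```

```bash
cat > m.py <<'E'
import sys
from h import *
from scipy.spatial.transform import Rotation as R
D=[(.5384,.0058),(.5193,-.0292),(.5011,-.0648),(.4825,-.0999)]
P=[];A=[];F=[]
for i in range(6):
    s=robot.state();P.append(s['position']);A.append(s['tcp_rot']);F.append(s['force']);robot.capture('top') if i<5 else 0
p=np.mean(P,0);r=R.from_euler('xyz',np.mean(A,0),degrees=True)
print(s['time_s'],p.round(4),np.std(P,0).round(4),np.mean(A,0).round(2),np.mean(F,0).round(2),np.std(F,0).round(2))
for d in D: print((r.inv().apply(np.r_[d,.152]-p)*1e3).round(1))
E
python3 m.py
```

```text
3.2833 [0.5399 0.0078 0.1685] [0.0001 0.0002 0.0001] [ -89.97   -0.   -117.9 ] [-0.24  0.12  0.33] [0.25 0.64 0.52]
[ 2.5 16.5 -0.4]
[42.4 16.5 -0.9]
[82.4 16.5 -0.3]
[122.1  16.5  -0.4]
```

Request:
carry_out(plan="0 2.5 3 0 0; 0 2.5 8 0 0; 0 2.5 12 0 0; 0 2.5 15 0 0; 0 2.5 17 0 0; 0 2.5 18.5 0 0; 0 2.5 20 0 0; 0 2.5 20.5 0 0; 0 2.5 20.5 0 0")

```text
time_s: 4.03
position: [0.5383, 0.0054, 0.1478]
tcp_rot: [-90.0, -0.0, -117.9]
force: [-1.9, -0.3, 2.6]
finger_gap: -0.0001
```

```bash
python3 m.py
```

```text
4.2833 [0.5385 0.0055 0.1479] [0.0001 0.     0.0001] [-9.0000e+01 -2.0000e-02 -1.1791e+02] [-1.53 -0.57  2.47] [0.38 0.61 0.41]
[-0.2 -4.1 -0.3]
[39.6 -4.1 -0.8]
[79.6 -4.1 -0.2]
[119.3  -4.   -0.2]
```

Dot 1 is pressed: force about 2 N and dip about 4 mm, both as expected. Now I lift clear.

Request:
carry_out(plan="0 0 -3 0 0; 0 0 -8 0 0; 0 0 -14 0 0; 0 0 -18 0 0; 0 0 -18 0 0; 0 0 -18 0 0; 0 0 -18 0 0")

```text
time_s: 4.87
position: [0.5385, 0.0055, 0.1657]
tcp_rot: [-90.0, -0.0, -117.9]
force: [0.0, 0.7, 0.5]
finger_gap: 0.0003
```

```bash
python3 m.py; python3 - <<'E'
from h import *
c=grab('scene','s2');x0,y0,x1,y1=268,196,365,215
p=c['pixels'].astype(int)[y0:y1,x0:x1]; m=(p.min(2)>150)
n,l,s,ce=cv2.connectedComponentsWithStats(m.astype('uint8'),connectivity=8)
for k in range(1,n):
    w=np.where(l==k,p.min(2)-100,0);ys,xs=np.mgrid[y0:y1,x0:x1];u=(w*xs).sum()/w.sum();v=(w*ys).sum()/w.sum()
    print(s[k,4],round(u,1),round(v,1),ray(c,u,v,.152).round(4))
E
```

```text
5.1167 [0.5385 0.0055 0.1656] [0.     0.     0.0001] [-9.0020e+01 -1.0000e-02 -1.1791e+02] [-0.27  0.2  -0.22] [0.39 0.5  0.46]
[-0.2 13.6 -0.2]
[39.7 13.6 -0.7]
[79.6 13.6 -0.1]
[ 1.194e+02  1.360e+01 -1.000e-01]
2 308.0 196.4 [ 0.4696 -0.0622  0.152 ]
1 364.0 197.0 [0.56   0.0695 0.152 ]
8 341.3 200.3 [0.538  0.0053 0.152 ]
12 285.1 201.4 [ 0.4558 -0.1296  0.152 ]
8 298.9 202.5 [ 0.4819 -0.1004  0.152 ]
10 313.1 201.9 [ 0.501  -0.0656  0.152 ]
5 327.2 201.3 [ 0.5202 -0.0309  0.152 ]
2 363.5 200.0 [0.5712 0.0588 0.152 ]
```

The dots have not moved and the force is back to zero. Dot 2 is next, 40 mm along.

Request:
carry_out(plan="0 14 0 0 0; 0 32 0 -0.4 0; 0 40 0 -0.4 0; 0 40 0 -0.4 0; 0 40 6 -0.4 0; 0 40 11 -0.4 0; 0 40 14 -0.4 0; 0 40 16 -0.4 0; 0 40 17.5 -0.4 0; 0 40 17.5 -0.4 0")

```text
time_s: 6.0
position: [0.5196, -0.0286, 0.1481]
tcp_rot: [-90.0, 0.0, -117.9]
force: [-0.5, 1.7, 2.1]
finger_gap: -0.0003
```

```bash
python3 m.py
```

```text
6.25 [ 0.5197 -0.0288  0.1484] [0.0001 0.0002 0.0002] [-9.0000e+01  4.0000e-02 -1.1787e+02] [-0.5   1.5   2.53] [0.49 0.39 0.48]
[-39.4  -3.5   0.3]
[ 0.5 -3.6 -0.2]
[40.5 -3.6  0.4]
[80.2 -3.6  0.3]
```

Request:
carry_out(plan="0 0 -3 0 0; 0 0 -8 0 0; 0 0 -14 0 0; 0 0 -18 0 0; 0 0 -18 0 0; 0 0 -18 0 0; 0 0 -18 0 0")

```text
time_s: 6.83
position: [0.5194, -0.0298, 0.1662]
tcp_rot: [-90.0, -0.0, -117.9]
force: [0.6, -0.2, -0.4]
finger_gap: -0.0002
```

```bash
python3 m.py
```

```text
7.0833 [ 0.5193 -0.0297  0.1661] [0.     0.0001 0.0001] [-9.0020e+01 -2.0000e-02 -1.1791e+02] [-0.04 -0.1  -0.29] [0.42 0.41 0.43]
[-40.3  14.1   0.2]
[-0.4 14.1 -0.3]
[39.5 14.1  0.3]
[79.3 14.1  0.3]
```

Dot 2 was tapped with about 2.5 N and the finger came clear. Dot 3 is next.

Request:
carry_out(plan="0 14 0 0 0; 0 32 0 0.3 0; 0 39.5 0 0.3 0; 0 39.5 0 0.3 0; 0 39.5 6 0.3 0; 0 39.5 11 0.3 0; 0 39.5 14 0.3 0; 0 39.5 16 0.3 0; 0 39.5 17.5 0.3 0; 0 39.5 17.5 0.3 0")

```text
time_s: 7.92
position: [0.5013, -0.0636, 0.1486]
tcp_rot: [-90.0, 0.0, -117.9]
force: [-1.6, 2.1, 2.8]
finger_gap: 0.0001
```

```bash
python3 m.py
```

```text
8.1667 [ 0.5015 -0.064   0.1489] [0.0001 0.0003 0.0002] [-9.0000e+01  3.0000e-02 -1.1787e+02] [-0.88  1.58  2.39] [0.54 0.53 0.35]
[-79.   -3.1  -0. ]
[-39.1  -3.1  -0.6]
[ 0.9 -3.1 -0. ]
[40.6 -3.1 -0. ]
```

Request:
carry_out(plan="0 0 -3 0 0; 0 0 -8 0 0; 0 0 -14 0 0; 0 0 -18 0 0; 0 0 -18 0 0; 0 0 -18 0 0; 0 0 -18 0 0")

```text
time_s: 8.75
position: [0.5012, -0.0648, 0.1667]
tcp_rot: [-90.0, -0.0, -117.9]
force: [-0.2, -0.2, 0.1]
finger_gap: -0.0001
```

```bash
python3 m.py
```

```text
9.0 [ 0.5011 -0.0647  0.1666] [0.     0.0001 0.0001] [-9.0020e+01 -2.0000e-02 -1.1791e+02] [-0.27 -0.44 -0.04] [0.28 0.56 0.59]
[-79.8  14.6  -0.1]
[-39.9  14.6  -0.5]
[ 0.1 14.6  0. ]
[39.8 14.6  0. ]
```

Dot 3 is done. The sideways force came from landing before the sideways move had settled. For dot 4 I settle above it and check the tailpiece first.

Request:
carry_out(plan="0 14 0 0 0; 0 32 0 0 0; 0 39.5 0 0 0; 0 39.5 0 0 0; 0 39.5 0 0 0; 0 39.5 0 0 0; 0 39.5 0 0 0")

```text
time_s: 9.58
position: [0.4834, -0.0985, 0.1669]
tcp_rot: [-90.0, 0.0, -117.8]
force: [0.9, -0.3, 0.2]
finger_gap: 0.0001
```

```bash
python3 m.py; cat > d.py <<'E'
from h import *
import sys
for n,tag,(x0,y0,x1,y1) in (('scene','s'+sys.argv[1],(268,198,350,215)),('top','t'+sys.argv[1],(300,168,375,208))):
    c=grab(n,tag);p=c['pixels'].astype(int)[y0:y1,x0:x1]; m=(p.min(2)>150)
    k,l,s,ce=cv2.connectedComponentsWithStats(m.astype('uint8'),connectivity=8)
    for k in range(1,k):
        w=np.where(l==k,p.min(2)-100,0);ys,xs=np.mgrid[y0:y1,x0:x1];u=(w*xs).sum()/w.sum();v=(w*ys).sum()/w.sum()
        print(tag,s[k,4],round(u,1),round(v,1),ray(c,u,v,.152).round(4))
E
python3 d.py 3
```

```text
9.8333 [ 0.4832 -0.0988  0.1668] [0.0001 0.0002 0.    ] [-8.9990e+01  2.0000e-02 -1.1784e+02] [ 0.28 -0.22  0.28] [0.53 0.6  0.14]
[-118.3   14.9   -0. ]
[-78.4  14.9  -0.6]
[-38.5  14.9  -0. ]
[ 1.3 14.8 -0.1]
s3 7 341.1 200.4 [0.5379 0.0045 0.152 ]
s3 7 285.5 202.2 [ 0.4598 -0.1309  0.152 ]
s3 7 298.9 202.4 [ 0.4813 -0.1     0.152 ]
s3 9 313.0 201.9 [ 0.5009 -0.0657  0.152 ]
s3 9 327.0 201.0 [ 0.5185 -0.0303  0.152 ]
t3 43 349.7 172.5 [ 0.5461 -0.0949  0.152 ]
t3 8 319.2 175.2 [0.5398 0.0078 0.152 ]
t3 9 330.1 180.4 [ 0.5208 -0.0282  0.152 ]
t3 10 340.9 185.8 [ 0.5014 -0.0638  0.152 ]
```

Request:
carry_out(plan="0 0 4 0 0; 0 0 8 0 0; 0 0 12 0 0; 0 0 14 0 0; 0 0 16 0 0; 0 0 18 0 0; 0 0 18.5 0 0; 0 0 18.5 0 0")

```text
time_s: 10.6
position: [0.4824, -0.0996, 0.1482]
tcp_rot: [-90.0, -0.0, -117.9]
force: [-1.9, -0.1, 3.6]
finger_gap: 0.0001
```

```bash
python3 m.py
```

```text
10.85 [ 0.4827 -0.0996  0.1484] [0.0002 0.     0.0001] [-9.0010e+01 -2.0000e-02 -1.1791e+02] [-1.98 -0.01  2.6 ] [0.79 0.5  0.53]
[-1.192e+02 -3.700e+00 -1.000e-01]
[-79.3  -3.6  -0.6]
[-39.4  -3.6  -0. ]
[ 0.4 -3.6 -0. ]
```

Request:
carry_out(plan="0 0 -3 0 0; 0 0 -8 0 0; 0 0 -14 0 0; 0 0 -24 0 0; 0 0 -40 0 0; 0 0 -60 0 0; 0 0 -80 0 0; 0 0 -95 0 0; 0 0 -100 0 0; 0 0 -100 0 0")

```text
time_s: 11.68
position: [0.484, -0.0997, 0.2503]
tcp_rot: [-89.8, 0.0, -117.9]
force: [0.0, 0.3, -0.3]
finger_gap: 0.0002
```

```bash
python3 m.py; python3 d.py 4; python3 -c "
import cv2;i=cv2.imread('pics/t4.png');cv2.imwrite('pics/v4.png',i)"
```

```text
11.9333 [ 0.4827 -0.0996  0.2481] [0.0007 0.0001 0.0011] [-9.0000e+01 -1.0000e-02 -1.1791e+02] [-0.12 -0.08 -0.44] [0.58 0.45 0.41]
[-1.192e+02  9.610e+01 -1.000e-01]
[-79.3  96.1  -0.6]
[-39.4  96.1   0. ]
[ 0.4 96.1  0. ]
s4 8 341.2 200.4 [0.5379 0.0048 0.152 ]
s4 12 285.1 201.4 [ 0.4557 -0.1296  0.152 ]
s4 8 298.9 202.5 [ 0.4819 -0.1004  0.152 ]
s4 10 313.1 201.9 [ 0.501  -0.0656  0.152 ]
s4 9 327.0 201.0 [ 0.5187 -0.0304  0.152 ]
t4 31 351.0 170.1 [ 0.5543 -0.0996  0.152 ]
t4 10 319.4 175.3 [0.5395 0.0074 0.152 ]
t4 10 330.2 180.5 [ 0.5206 -0.0284  0.152 ]
t4 10 341.0 185.8 [ 0.5014 -0.0638  0.152 ]
```

View pics/s4.png

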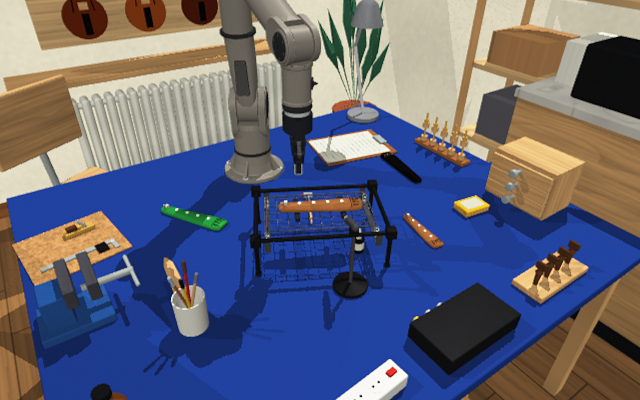

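The gripper hangs clear about 96 mm above the dots. The tailpiece is still at about (320,206), and the bystanders in view look unmoved. Handing in.

```bash
python3 -c "
from workcell import robot
print(robot.hand_in())"
```

```text
the job is handed in; nothing more can be done
None
```

I tapped the four dots in order, from the wide end to the narrow end, with the shut fingertips. I then raised the arm and handed the job in at about 12 s of the 42 s allowed. The hand-in reports no verdict.

- **Taps:** each one read about 2.4–2.6 N upward, with the tip 3–4 mm below the dots' resting height. After each tap the finger rose about 14 mm or more above the dots and stayed clear, with force back to about zero.
- **Tailpiece:** afterwards the dots showed within about 1 mm of where they started. Dot 4 was hidden by the gripper in the top view, so its position was checked in the scene view only.
- **Other things:** in the final scene picture the bystanders in view look unmoved. I compared them by eye rather than measuring each one.
- **What disagreed:**
  - The two cameras placed the dots about 2 mm apart in y, so I used the average.
  - While pressed, the wrist showed 1.5–2 N of sideways force. I put it down to landing before the sideways move had settled. It was still there on dot 4, where I had waited, so that does not fully explain it.

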